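# Roll the rinsed tin over the drain strip

### The job

The freshly rinsed tin lying on the rubber draining mat has to drip dry over the slotted steel drain strip in the other half of the mat. With a fingertip on top of the tin, roll it along the mat until it rests lying lengthwise along the strip, centred over it, and then take the hand away. Do not grip, lift, slide or push the tin from the side, and leave everything else standing where it is.

Things in the scene. Friction and masses are not known exactly. Their poses are not given: they have to be found in the camera images.
- tin: closed aluminium tin lying on its side on the mat: smooth cylinder, 80 mm diameter, 120 mm long, 0.2 to 0.42 kg, long axis across the mat. Origin at its very centre, 40 mm above the mat's top face (tin top 80 mm above it). x: its long axis; y and z turn as it rolls. Rolls freely with slight rolling resistance: let go at a slow roll, it stops within a few millimetres
- mat: flat dark rubber draining mat fixed on the shelf, 200 mm (x) by 480 mm (y), 6 mm thick, level and smooth. Origin at the centre of its underside, on the shelf top; x across the mat, roughly away from the robot, y along its length, z up. The tin starts on one half of its length, the drain strip is in the other half
- strip: slotted steel drain strip let flush into the mat, right across it: 180 mm (its x, parallel to the mat's x) by 40 mm (its y, parallel to the mat's y), level with the mat's top face, nothing to feel when rolling over it. Origin at its centre, on the mat's top face
- toilet_brush: yellow plastic toilet brush standing in its cup, one piece, 110 mm across, 360 mm tall; loose, to be left alone; origin at the centre of its underside
- spray_bottle: black plastic spray bottle with a twist nozzle, 74 mm across, 235 mm tall; loose, to be left alone; origin at the centre of its underside
- peg_jar: round lidded wooden peg jar, 84 mm across, 118 mm tall, standing beyond one end of the mat; loose, to be left alone; origin at the centre of its underside
- alu_cup: small open aluminium cup, 74 mm across, 85 mm tall, standing beyond one end of the mat; loose, to be left alone; origin at the centre of its underside
- jug: closed white plastic detergent jug, 90 x 150 mm, 240 mm tall; loose, to be left alone; origin at the centre of its underside
- scrub_brush: wooden scrubbing brush lying bristles down, 55 x 130 mm, 42 mm tall; loose, to be left alone; origin at the centre of its underside
- small_tin: small upright aluminium tin, 56 mm across, 65 mm tall, on the robot's side of the mat; loose, to be left alone; origin at the centre of its underside
Mind the look-alikes: they are no part of the job. What is shaped like the tin but blue, green or turquoise is not meant.

How it is judged:
By the outcome, as a careful person would: the job done as asked, in the order asked, and still so for the second after the job is handed in, with the robot touching nothing.
It also fails if it takes over 72 s, if anything falls off the work surface, if the arm or the gripper's body presses on something with over 40 N, if the wrist force passes 120 N, or if a joint passes its speed limit or range.

### The arm

A 6-joint arm with a two-finger parallel gripper is mounted at the origin on the work surface. World frame = base frame: x ahead of the robot, y to its left, z up, the work surface at z = 0. Lengths are in m, angles in rad, forces in N, time in s.
With the tool pointing down it reaches from about 0.25 to 0.85 m from the base axis. Payload 12.5 kg.
Tool frame: the origin (TCP) lies on the centre line of the jaws, within the pads' length; the fingertips stand 17 mm ahead of it and the grasp point (between the pads) lies 2 mm behind it (bot.tip_extent is the distance from the TCP to the fingertips, in m); x points along the fingers, y is the direction in which the jaws open and shut, and the axes are right-handed (so a half turn about x gives the same grasp; the last joint's range is limited). The gripper opens to 93 mm and grips with 3 to 60 N. Pads are 15 mm wide; open, the fingers measure 128 mm over their backs; the gripper's body (75 mm by 188 mm) begins 65 mm behind the grasp point.
Start: joints at [1.06, 0.351, 1.652, -0, 1.139, -0.085], TCP at [0.227, 0.501, 0.236] pointing down, gripper open.
Joint ranges: [-2.75, 2.75], [-0.79, 2.1], [0.01, 2.65], [-1.57, 4.71], [0.07, 3.14], [-2.87, 2.87]. Speed limits (rad/s): [2.22, 2.22, 2.79, 3.14, 3.14, 3.14].

### API

Orientations are given as a unit quaternion [w, x, y, z].
In Python, from plant import bot gives the robot as it stands.
- The arm moves only by the tool apply_moves, never from a script. Its argument "targets" is a list of rows, each an object with "translation": the shift along the tool's x, y, z as a fraction of full scale, a list of three; "rot": the turn, a rotation vector about the tool's x, y, z as a fraction of full scale, a list of three; "fingers": the opening, from -1 (shut) to 1 (fully open). In form: [{"translation": [x, y, z], "rot": [wx, wy, wz], "fingers": fingers}, ...]. A call has 1 to 20 rows; each row shifts and turns the commanded pose from where the row before left it, along the tool's axes as they then stand; what a row does not reach is not made up. Full scale, the value 1, is 400 mm for a shift and 90 degrees for a turn. A row lasts 1/10 s, in which the tool goes at most 50 mm and 8.59 degrees, less where a joint would pass 70% of its speed; a pose out of reach is approached as far as the arm can. A call with a number of a shift or a turn outside -1 to 1 is refused whole. A call with a gripper value outside its range is refused whole. The fingers move at their own pace and stop on an object; "newtons" is the grip in N (left out, the last holds). Time passes only in rows, so rows that do not move let the fingers close. It gives the time, the measured TCP pose, the force and the opening at its end, in the units of the state.
- bot.state(): the state, without advancing time (a new reading comes with each control period).
- bot.camera(name): name is "scene" or "side" or "wrist"; returns the picture (400x640x3 uint8, blue, green, red); there is no depth.
- bot.camera_model(name): a dict with "fovy" (degrees; the focal length in pixels is half the picture's height over the tangent of half this angle, whatever the lens; pixels are square), "cx", "cy" (the principal point, pixels), "k1" (the pictures are not rectified: a ray, as slopes to the right and down, at radius r is drawn at 1 + k1 r^2 times it, then the intrinsics apply), "R" (3x3) and "t" (3): a world point X has camera coordinates R X + t. Camera axes: x right, y down, z forward; pixel columns grow to the right and rows downward; lengths in m; the calibration is good to about 2 mm. A picture is of the moment at which its call begins: read the wrist's pose just before it. camera_model takes no time and is no camera call; for the wrist camera it gives the pose at the moment of the call.
- bot.sign_off(): hands the job in, once; it reports no verdict.
The state is a dict: "time_s": time; "q": joint angles; "qd": joint speeds; "effort": joint torques, N m; "tool_pos": TCP position; "tcp_rot": TCP orientation; "force": force on the tool from outside, world axes, zero at the start; "wrist_torque": the same for the moment, N m; "width": opening from 0.0 (shut) to 1.0 (fully open).
Only numpy, scipy, OpenCV 4.12 (cv2) and the standard library are available. Lean on these libraries where they do the work, as an engineer would, in place of code of your own. Each camera call takes 0.05 s, during which the arm holds its last target. There are 200 camera calls.

## Working session

There is one attempt and no reset: what is moved stays moved. The work goes in short steps, Python scripts to look and compute and a tool call to move; the robot and the scene stay as the last step left them, time stands still between calls to the robot, and variables do not carry over. Pictures are saved under pics/ and viewed, about 8 in all and at most 12, crops included, and the job is handed in when it is done.

Besides the shell and the picture viewer there is one more tool, called after ">>>" by a JSON object that holds its "method" and its "body", one argument or row to a line. apply_moves: Moves the arm, as the interface text tells. Shift numbers are shares of 400 mm and turn numbers shares of 90 degrees, none past 1 either way. Its arguments: {"type":"object","properties":{"targets":{"type":"array"},"newtons":{"type":"number"}},"required":["targets"]}

```bash
ls; mkdir -p pics
python3 - <<'E'
from plant import bot
import cv2
print(bot.state(), bot.tip_extent)
for n in("scene","side"):
    cv2.imwrite(f"pics/{n}0.png",bot.camera(n)); print(n,bot.camera_model(n))
E
```

```text
pics
{'time_s': 0.0, 'q': array([ 1.06041807e+00,  3.51234853e-01,  1.65240550e+00,  4.48180302e-05,
        1.13907393e+00, -8.46048316e-02]), 'qd': array([ 0.00016632, -0.00193065, -0.00108068, -0.00033942, -0.00307363,
        0.00157105]), 'effort': array([-1.23871410e-03, -4.97320998e+01, -2.85260439e+01,  6.99050655e-02,
        2.56965752e-02, -1.39730405e-04]), 'tool_pos': array([0.22698183, 0.500639  , 0.23510924]), 'tcp_rot': array([ 0.69101239,  0.14903071,  0.69127238, -0.14978055]), 'force': array([0.3967003 , 0.26436451, 0.27146434]), 'wrist_torque': array([ 0.02683718, -0.01891124,  0.01957769]), 'width': 1.0004224353331679} 0.017
scene {'fovy': 45.06608036050899, 'cx': 311.86385732639303, 'cy': 194.04497403101888, 'k1': -0.12766765628002777, 'R': array([[ 0.89412085,  0.44762064, -0.01355285],
       [ 0.33429309, -0.68727551, -0.64490348],
       [-0.29798665,  0.57209102, -0.76414385]]), 't': array([-0.52186386, -0.17634283,  2.05013912])}
side {'fovy': 56.489501105192275, 'cx': 314.2268703077705, 'cy': 203.11898872404825, 'k1': -0.026162748083240872, 'R': array([[ 0.89734917, -0.44073307, -0.02277783],
       [-0.23315614, -0.4296283 , -0.87238623],
       [ 0.37470347,  0.78814585, -0.48828622]]), 't': array([-0.5350494 ,  0.19516459,  1.05154829])}
```

View pics/scene0.png

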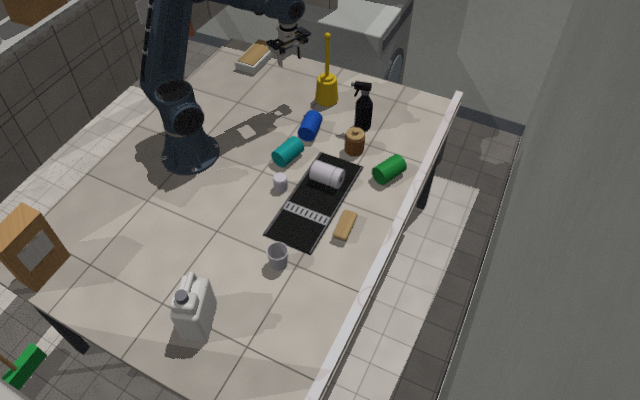

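View pics/side0.png

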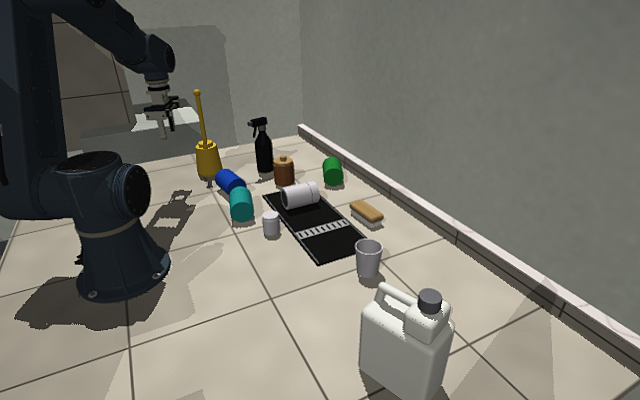

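The scene view shows the tin at about (327,174) on the mat, the strip at about (306,213), and blue, teal and green look-alikes around it. The side view shows the tin at about (300,195) and the strip at about (323,229). Next I'll enlarge both views and measure.

```bash
cat > h.py <<'E'
import numpy as np, cv2
from plant import bot
def ray(m,uv):
    f=200/np.tan(np.radians(m["fovy"])/2)
    K=np.array([[f,0,m["cx"]],[0,f,m["cy"]],[0,0,1]])
    p=cv2.undistortPoints(np.array(uv,float).reshape(-1,1,2),K,np.array([m["k1"],0,0,0.]),).reshape(-1,2)
    d=np.c_[p,np.ones(len(p))]@m["R"]
    return -m["R"].T@m["t"],d
def plane(m,uv,z):
    c,d=ray(m,uv); return c+d*((z-c[2])/d[:,2])[:,None]
def proj(m,X):
    f=200/np.tan(np.radians(m["fovy"])/2)
    x=np.atleast_2d(X)@m["R"].T+m["t"]; s=x[:,:2]/x[:,2:]; r=(s**2).sum(1,keepdims=True)
    return s*(1+m["k1"]*r)*f+[m["cx"],m["cy"]]
E
python3 - <<'E'
from h import *
a=cv2.imread("pics/scene0.png")[140:260,250:380]; b=cv2.imread("pics/side0.png")[165:285,240:390]
a=cv2.resize(a,None,fx=2.8*1,fy=2.8,interpolation=2); b=cv2.resize(b,None,fx=2.8,fy=2.8,interpolation=2)
cv2.imwrite("pics/z.png",np.hstack([a,b]))
m=bot.camera_model("scene")
for n,p,z in[("mat",[(320,153),(363,164),(309,251),(265,235)],.006),("strip",[(306,213)],.006),("tin",[(327,174)],.046),("spray",[(363,128)],0),("brush",[(327,100)],0),("jar",[(354,150)],0),("small",[(280,188)],0),("cup",[(277,263)],0)]:
    print(n,plane(m,p,z)[:,:2].round(3).tolist())
from scipy.spatial.transform import Rotation as R
print(R.from_quat(np.roll(bot.state()["tcp_rot"],-1)).as_matrix().round(3))
E
```

```text
mat [[0.505, 0.235], [0.692, 0.255], [0.685, -0.224], [0.509, -0.233]]
strip [[0.597, -0.076]]
tin [[0.598, 0.106]]
spray [[0.605, 0.465]]
brush [[0.377, 0.573]]
jar [[0.624, 0.32]]
small [[0.445, -0.005]]
cup [[0.604, -0.315]]
[[-0.     0.413  0.911]
 [-0.001  0.911 -0.413]
 [-1.    -0.001 -0.   ]]
```

View pics/z.png

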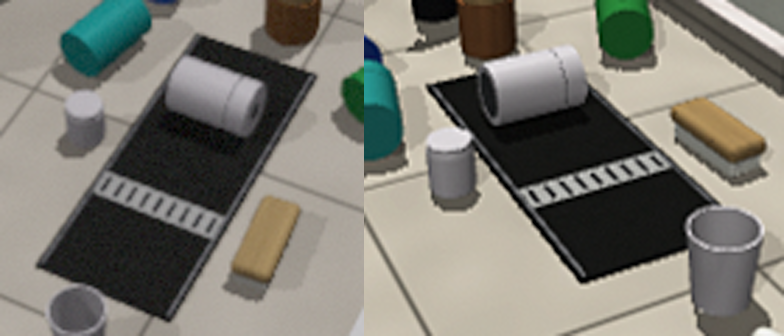

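The zoomed crops show the tin roughly parallel to the strip, with about 0.18 m between them. I'll move the hand over the mat with the fingers shut and measure with the wrist camera.

>>> {"method": "apply_moves", "body": {
  "targets": [
    {"translation": [-0.045, -0.068, 0.031], "rot": [0, 0, 0], "fingers": -1},
    {"translation": [-0.045, -0.068, 0.031], "rot": [0, 0, 0], "fingers": -1},
    {"translation": [-0.045, -0.068, 0.031], "rot": [0, 0, 0], "fingers": -1},
    {"translation": [-0.045, -0.068, 0.031], "rot": [0, 0, 0], "fingers": -1},
    {"translation": [-0.045, -0.068, 0.031], "rot": [0, 0, 0], "fingers": -1},
    {"translation": [-0.045, -0.068, 0.031], "rot": [0, 0, 0], "fingers": -1},
    {"translation": [-0.045, -0.068, 0.031], "rot": [0, 0, 0], "fingers": -1},
    {"translation": [-0.045, -0.068, 0.031], "rot": [0, 0, 0], "fingers": -1},
    {"translation": [-0.045, -0.068, 0.031], "rot": [0, 0, 0], "fingers": -1},
    {"translation": [-0.045, -0.068, 0.031], "rot": [0, 0, 0], "fingers": -1}
  ]
}}

```text
time_s: 1.1
tool_pos: [0.2272, 0.2008, 0.4162]
tcp_rot: [0.691, 0.149, 0.691, -0.149]
force: [1.2, -0.1, 0.5]
width: 0.184
```

>>> {"method": "apply_moves", "body": {
  "targets": [
    {"translation": [0, -0.006, 0.088], "rot": [0, 0, 0], "fingers": -1},
    {"translation": [0, -0.006, 0.088], "rot": [0, 0, 0], "fingers": -1},
    {"translation": [0, -0.006, 0.088], "rot": [0, 0, 0], "fingers": -1},
    {"translation": [0, -0.006, 0.088], "rot": [0, 0, 0], "fingers": -1},
    {"translation": [0, -0.006, 0.088], "rot": [0, 0, 0], "fingers": -1},
    {"translation": [0, -0.006, 0.088], "rot": [0, 0, 0], "fingers": -1},
    {"translation": [0, -0.006, 0.088], "rot": [0, 0, 0], "fingers": -1},
    {"translation": [0, -0.006, 0.088], "rot": [0, 0, 0], "fingers": -1},
    {"translation": [0, -0.006, 0.088], "rot": [0, 0, 0], "fingers": -1},
    {"translation": [0, 0, 0], "rot": [-0.089, 0, 0], "fingers": -1},
    {"translation": [0, 0, 0], "rot": [-0.089, 0, 0], "fingers": -1},
    {"translation": [0, 0, 0], "rot": [-0.089, 0, 0], "fingers": -1},
    {"translation": [0, 0, 0], "rot": [0, 0, 0], "fingers": -1}
  ]
}}

```text
time_s: 2.4
tool_pos: [0.5073, 0.0514, 0.4153]
tcp_rot: [0.707, 0.002, 0.707, -0.002]
force: [-0.2, -0.6, -0.0]
width: 0.004
```

Run:
```python
from h import *
m=bot.camera_model("wrist"); s=bot.state(); im=bot.camera("wrist"); cv2.imwrite("pics/w1.png",im)
np.save("w1.npy",m,allow_pickle=True)
print(s["tool_pos"],s["q"],-m["R"].T@m["t"],m["R"][2],s["force"])
```

```text
[0.5072757  0.05136746 0.41529179] [ 9.61028438e-03  1.50412091e-01  1.47525559e+00 -3.80592108e-05
  1.51662644e+00 -1.55678074e+00] [0.43530974 0.05193658 0.56485607] [ 2.59781615e-01 -8.25688198e-04 -9.65667039e-01] [-0.15954722 -0.5548617  -0.03811144]
```

View pics/w1.png

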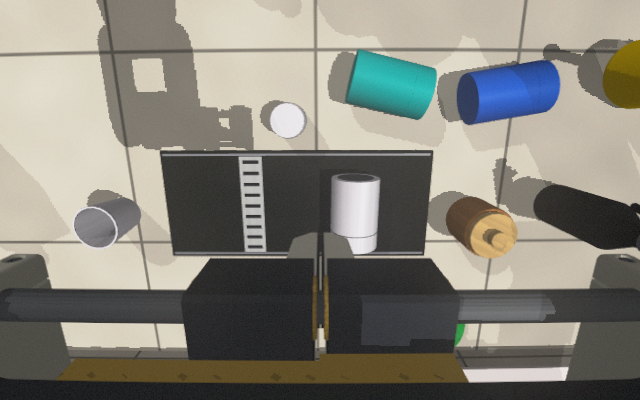

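The wrist view shows the mat spanning columns 162–432, the strip at about column 252, and the tin at columns 331–380, aligned with the strip. Next I'll get numbers from it.

```bash
cat >> h.py <<'E'
def measure(m,im,tmin=280):
    g=cv2.cvtColor(im,cv2.COLOR_BGR2GRAY)
    def edges(row,lo,hi,th):
        r=g[row].astype(float); c=np.arange(lo,hi); on=c[r[lo:hi]>th]; return on.min(),on.max()+1
    return g
E
python3 - <<'E'
from h import *
m=np.load("w1.npy",allow_pickle=True).item(); im=cv2.imread("pics/w1.png"); g=cv2.cvtColor(im,6)
for r in(170,190,200,210,220,230): print(r,g[r,234:272].tolist(),'|',g[r,326:386].tolist())
b=(g>75).astype(np.uint8)*255; b[:157]=0;b[250:]=0
for c0,c1 in((225,290),(322,395)):
    k=np.zeros_like(b);k[:,c0:c1]=b[:,c0:c1]
    k=cv2.morphologyEx(k,3,np.ones((15,15)) if c0<300 else np.ones((3,3)))
    ct=max(cv2.findContours(k,0,1)[0],key=cv2.contourArea); rr=cv2.minAreaRect(ct); print(rr)
    print(plane(m,cv2.boxPoints(rr),.006)[:,:2].round(4).tolist())
    L=[];Rr=[]
    for r in range(180,236,5):
        c=np.where(k[r])[0]; L.append((c.min()-.5,r));Rr.append((c.max()+.5,r))
    if c0<300: 
        p=plane(m,L,.006);q=plane(m,Rr,.006);mid=(p+q)/2
        f=np.polyfit(mid[:,0],mid[:,1],1);print("strip y width",(p-q)[:,1].mean(),"mid",mid[:,1].mean(),"slope",f[0], "at .6",np.polyval(f,.6))
    else:
        # tangent planes through camera centre: fit plane normals, bisect
        n=[]
        for E in(L,Rr):
            c,d=ray(m,E); n.append(np.linalg.svd(d)[2][2])
        n=[v*np.sign(v[1]) for v in n]; axis=np.cross(n[0],n[1]);axis/=np.linalg.norm(axis); bis=n[0]/np.linalg.norm(n[0])+n[1]/np.linalg.norm(n[1])
        print("axis",axis, "half angle",np.arccos(n[0]@n[1])/2)
        for x in(.54,.6,.66):
            # point on axis at z=.046, in bisecting plane
            print(x,c[1]-(bis[0]*(x-c[0])+bis[2]*(.046-c[2]))/bis[1])
E
```

```text
170 [58, 56, 58, 54, 51, 121, 195, 196, 191, 189, 188, 188, 192, 192, 190, 190, 189, 189, 187, 186, 186, 187, 188, 190, 191, 193, 192, 168, 104, 58, 58, 58, 54, 61, 56, 62, 57, 61] | [51, 54, 53, 52, 54, 53, 55, 56, 54, 57, 55, 54, 58, 52, 56, 57, 57, 53, 56, 56, 58, 57, 58, 54, 56, 56, 53, 55, 56, 56, 56, 58, 57, 60, 63, 62, 62, 66, 64, 64, 61, 63, 66, 65, 65, 65, 64, 66, 64, 65, 63, 64, 61, 61, 68, 64, 63, 65, 63, 63]
190 [49, 50, 52, 43, 51, 49, 99, 169, 196, 195, 190, 191, 191, 194, 195, 194, 195, 196, 193, 192, 192, 194, 193, 193, 194, 194, 195, 193, 172, 100, 49, 55, 54, 52, 53, 54, 57, 55] | [51, 50, 52, 51, 54, 90, 116, 120, 129, 139, 144, 153, 160, 166, 176, 180, 191, 198, 203, 203, 205, 206, 211, 216, 215, 217, 221, 224, 225, 225, 228, 229, 230, 231, 232, 235, 236, 237, 237, 236, 234, 231, 229, 226, 221, 219, 217, 217, 216, 209, 203, 192, 177, 134, 59, 60, 59, 61, 63, 57]
200 [51, 52, 51, 53, 54, 52, 52, 124, 193, 192, 193, 192, 187, 191, 192, 193, 193, 196, 196, 192, 194, 191, 191, 190, 191, 191, 192, 191, 193, 156, 49, 48, 52, 54, 54, 53, 48, 55] | [52, 46, 49, 50, 58, 94
[... 1583 characters left out ...]
, 223, 219, 219, 219, 216, 214, 206, 199, 188, 158, 102, 62, 59, 60, 58, 56, 61, 58, 62]
((251.9501495361328, 203.00250244140625), (93.2834701538086, 24.16980743408203), 87.1375961303711)
[[0.5064, -0.0927], [0.5045, -0.0503], [0.6804, -0.0505], [0.6828, -0.0965]]
strip y width -0.04297789656466414 mid -0.07206512724491822 slope -0.004272920826142372 at .6 -0.0720691045209279
((351.7774658203125, 211.64443969726562), (53.141883850097656, 77.75886535644531), 3.2704880237579346)
[[0.6808, 0.0567], [0.5324, 0.0648], [0.5382, 0.159], [0.6875, 0.1573]]
axis [ 0.93403374 -0.07545798  0.34912329] half angle 0.07585798264700153
0.54 0.1106082249783983
0.6 0.10845907483781869
0.66 0.10630992469723907
```

Run:
```python
from h import *
m=np.load("w1.npy",allow_pickle=True).item(); g=cv2.cvtColor(cv2.imread("pics/w1.png"),6)
print(proj(m,[[.54,.1085,.086],[.66,.1085,.086],[.54,.1085,.006],[.6,.0685,.046],[.6,.1485,.046]]).round(1).tolist())
print(g[164:192,356].tolist(), g[226:262,362].tolist())
```

```text
[[357.1, 185.0], [355.2, 257.0], [352.1, 175.4], [330.1, 214.6], [377.0, 214.4]]
[63, 59, 60, 64, 61, 58, 56, 56, 60, 81, 74, 65, 66, 63, 64, 66, 73, 112, 166, 227, 226, 226, 227, 228, 226, 227, 228, 230] [235, 236, 235, 236, 236, 235, 236, 235, 236, 235, 230, 168, 225, 234, 234, 234, 234, 234, 233, 234, 234, 233, 233, 234, 233, 233, 234, 224, 79, 103, 192, 181, 105, 52, 51, 47]
```

>>> {"method": "apply_moves", "body": {
  "targets": [
    {"translation": [0.03, 0.022, 0.029], "rot": [0, 0, 0], "fingers": -1},
    {"translation": [0.09, 0.022, 0.029], "rot": [0, 0, 0], "fingers": -1},
    {"translation": [0.09, 0.022, 0.029], "rot": [0, 0, 0], "fingers": -1},
    {"translation": [0.09, 0.022, 0.029], "rot": [0, 0, 0], "fingers": -1},
    {"translation": [0.09, 0.022, 0.029], "rot": [0, 0, 0], "fingers": -1},
    {"translation": [0.09, 0.022, 0.029], "rot": [0, 0, 0], "fingers": -1},
    {"translation": [0.09, 0.022, 0.029], "rot": [0, 0, 0], "fingers": -1},
    {"translation": [0.09, 0.022, 0.029], "rot": [0, 0, 0], "fingers": -1},
    {"translation": [0.06, 0, 0], "rot": [0, 0, 0], "fingers": -1},
    {"translation": [0, 0, 0], "rot": [0, 0, 0], "fingers": -1},
    {"translation": [0, 0, 0], "rot": [0, 0, 0], "fingers": -1}
  ]
}}

```text
time_s: 3.55
tool_pos: [0.6006, 0.1216, 0.1275]
tcp_rot: [0.707, 0.003, 0.707, -0.003]
force: [0.6, 0.7, 0.6]
width: 0.006
```

>>> {"method": "apply_moves", "body": {
  "targets": [
    {"translation": [0.025, 0, -0.013], "rot": [0, 0, 0], "fingers": -1},
    {"translation": [0.025, 0, 0], "rot": [0, 0, 0], "fingers": -1},
    {"translation": [0, 0, 0], "rot": [0, 0, 0], "fingers": -1},
    {"translation": [0, 0, 0], "rot": [0, 0, 0], "fingers": -1}
  ]
}}

```text
time_s: 3.95
tool_pos: [0.5954, 0.1212, 0.1078]
tcp_rot: [0.707, 0.002, 0.707, -0.002]
force: [0.9, -0.0, 0.0]
width: 0.003
```

>>> {"method": "apply_moves", "body": {
  "targets": [
    {"translation": [0.005, 0, 0], "rot": [0, 0, 0], "fingers": -1},
    {"translation": [0, 0, 0], "rot": [0, 0, 0], "fingers": -1}
  ]
}}

```text
time_s: 4.15
tool_pos: [0.5955, 0.1212, 0.1057]
tcp_rot: [0.707, 0.002, 0.707, -0.002]
force: [-0.7, -0.1, -0.5]
width: 0.001
```

>>> {"method": "apply_moves", "body": {
  "targets": [
    {"translation": [0.0025, 0, 0], "rot": [0, 0, 0], "fingers": -1},
    {"translation": [0, 0, 0], "rot": [0, 0, 0], "fingers": -1}
  ]
}}

```text
time_s: 4.35
tool_pos: [0.5954, 0.1213, 0.1046]
tcp_rot: [0.707, 0.002, 0.707, -0.002]
force: [-0.3, 0.2, 0.1]
width: 0.009
```

>>> {"method": "apply_moves", "body": {
  "targets": [
    {"translation": [0.0025, 0, 0], "rot": [0, 0, 0], "fingers": -1},
    {"translation": [0, 0, 0], "rot": [0, 0, 0], "fingers": -1}
  ]
}}

```text
time_s: 4.55
tool_pos: [0.5953, 0.1213, 0.1035]
tcp_rot: [0.707, 0.002, 0.707, -0.002]
force: [0.7, -0.2, -0.5]
width: 0.007
```

>>> {"method": "apply_moves", "body": {
  "targets": [
    {"translation": [0.0025, 0, 0], "rot": [0, 0, 0], "fingers": -1},
    {"translation": [0, 0, 0], "rot": [0, 0, 0], "fingers": -1}
  ]
}}

```text
time_s: 4.75
tool_pos: [0.5954, 0.1213, 0.1025]
tcp_rot: [0.707, 0.002, 0.707, -0.002]
force: [0.4, 0.4, -0.1]
width: 0.006
```

>>> {"method": "apply_moves", "body": {
  "targets": [
    {"translation": [0.0025, 0, 0], "rot": [0, 0, 0], "fingers": -1},
    {"translation": [0, 0, 0], "rot": [0, 0, 0], "fingers": -1}
  ]
}}

```text
time_s: 4.95
tool_pos: [0.5955, 0.1215, 0.1022]
tcp_rot: [0.707, 0.002, 0.707, -0.002]
force: [-2.1, 0.2, 6.3]
width: 0.004
```

>>> {"method": "apply_moves", "body": {
  "targets": [
    {"translation": [0, -0.008, 0], "rot": [0, 0, 0], "fingers": -1},
    {"translation": [0, -0.012, 0], "rot": [0, 0, 0], "fingers": -1},
    {"translation": [0, -0.015, 0], "rot": [0, 0, 0], "fingers": -1},
    {"translation": [0, -0.015, 0], "rot": [0, 0, 0], "fingers": -1}
  ]
}}

```text
time_s: 5.35
tool_pos: [0.5954, 0.1013, 0.1031]
tcp_rot: [0.707, 0.002, 0.707, -0.002]
force: [-5.9, 0.2, 15.8]
width: 0.01
```

Run:
```python
from h import *
m=bot.camera_model("wrist"); np.save("w2.npy",m,allow_pickle=True); im=bot.camera("wrist"); s=bot.camera("scene")[140:260,250:380]
cv2.imwrite("pics/w2.png",np.hstack([cv2.resize(im,None,fx=.72,fy=.72),cv2.resize(s,(312,288),interpolation=2)]))
```

```text
(no output)
```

View pics/w2.png

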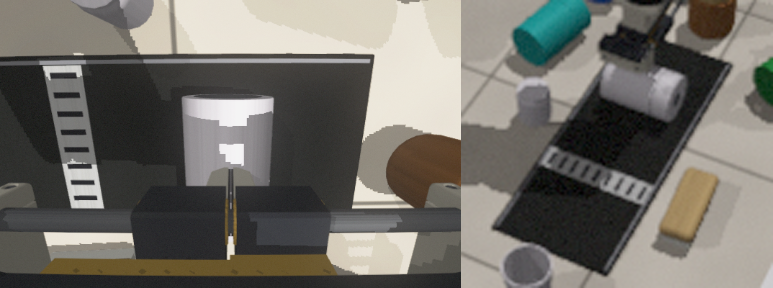

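The tin is rolling under the tip, and in both views it stays parallel to the strip. I'll finish this stroke, lift, then check the tin's position.

>>> {"method": "apply_moves", "body": {
  "targets": [
    {"translation": [-0.001, -0.012, 0], "rot": [0, 0, 0], "fingers": -1},
    {"translation": [0, -0.015, 0], "rot": [0, 0, 0], "fingers": -1},
    {"translation": [0, -0.015, 0], "rot": [0, 0, 0], "fingers": -1},
    {"translation": [0, -0.01, 0], "rot": [0, 0, 0], "fingers": -1},
    {"translation": [0, -0.006, 0], "rot": [0, 0, 0], "fingers": -1},
    {"translation": [0, 0, 0], "rot": [0, 0, 0], "fingers": -1}
  ]
}}

```text
time_s: 6.05
tool_pos: [0.5952, 0.0777, 0.1029]
tcp_rot: [0.707, 0.002, 0.707, -0.002]
force: [-3.8, -0.1, 9.6]
width: 0.006
```

>>> {"method": "apply_moves", "body": {
  "targets": [
    {"translation": [-0.03, 0, 0], "rot": [0, 0, 0], "fingers": -1},
    {"translation": [0, 0.03, 0], "rot": [0, 0, 0], "fingers": -1},
    {"translation": [0, 0.03, 0], "rot": [0, 0, 0], "fingers": -1},
    {"translation": [0, 0, 0], "rot": [0, 0, 0], "fingers": -1}
  ]
}}

```text
time_s: 6.45
tool_pos: [0.595, 0.104, 0.1138]
tcp_rot: [0.707, 0.002, 0.707, -0.002]
force: [0.1, -0.1, 1.0]
width: 0.006
```

```bash
cat > loc.py <<'E'
from h import *
import sys
# tin axis y from the silhouette sides seen by the wrist camera, near end of the tin (rows clear of the hand)
m=bot.camera_model("wrist"); s=bot.state(); im=bot.camera("wrist"); cv2.imwrite(f"pics/{sys.argv[1]}.png",im)
g=cv2.GaussianBlur(cv2.cvtColor(im,6),(3,3),0); c=-m["R"].T@m["t"]
guess=float(sys.argv[2]); print(s["tool_pos"].round(4),s["force"].round(1))
for x in(.555,.565,.575,.585):
    u=proj(m,[[x,guess-.04,.046],[x,guess+.04,.046]]); r=int(u[:,1].mean()); out=[]
    for k,(cx) in enumerate(u[:,0]):
        lo=int(cx)-25; d=np.abs(np.diff(g[r,lo:lo+50].astype(float)))
        sg=np.diff(g[r,lo:lo+50].astype(float))*(1 if k==0 else -1); j=lo+sg.argmax()+.5; out.append(j)
    _,d=ray(m,[(o,r) for o in out]); d=d/np.linalg.norm(d,axis=1)[:,None]; a=np.arctan2(d[:,1],-d[:,2]); 
    h=np.diff(a)[0]/2
    print(r,out,u[:,0].round(1),"y",round(c[1]+np.tan(a.mean())*(c[2]-.046),4),"half",h.round(4),"exp",np.arcsin(.04/np.hypot(c[2]-.046,guess-c[1])).round(4))
E
python3 loc.py w3 .084
```

```text
[0.595  0.104  0.1138] [ 0.1 -0.1  1. ]
162 [np.float64(234.5), np.float64(329.5)] [231.8 348.6] y 0.079 half 0.1463 exp 0.1842
177 [np.float64(235.5), np.float64(353.5)] [232.8 348.4] y 0.0873 half 0.1846 exp 0.1842
191 [np.float64(236.5), np.float64(326.5)] [233.9 348.1] y 0.0779 half 0.1419 exp 0.1842
205 [np.float64(237.5), np.float64(326.5)] [235.  347.8] y 0.0779 half 0.1419 exp 0.1842
```

At the row where the silhouette width agrees with the expected width, the tin is at y = 0.0873. The tip moved 43.6 mm and the tin 21.7 mm, so it is rolling without slip. I'll repeat the strokes.

>>> {"method": "apply_moves", "body": {
  "targets": [
    {"translation": [0.015, -0.012, 0], "rot": [0, 0, 0], "fingers": -1},
    {"translation": [0.014, 0, 0], "rot": [0, 0, 0], "fingers": -1},
    {"translation": [0, 0, 0], "rot": [0, 0, 0], "fingers": -1},
    {"translation": [0, -0.01, 0], "rot": [0, 0, 0], "fingers": -1},
    {"translation": [0, -0.015, 0], "rot": [0, 0, 0], "fingers": -1},
    {"translation": [0, -0.015, 0], "rot": [0, 0, 0], "fingers": -1},
    {"translation": [0, -0.015, 0], "rot": [0, 0, 0], "fingers": -1},
    {"translation": [0, -0.015, 0], "rot": [0, 0, 0], "fingers": -1},
    {"translation": [0, -0.015, 0], "rot": [0, 0, 0], "fingers": -1},
    {"translation": [0, -0.015, 0], "rot": [0, 0, 0], "fingers": -1},
    {"translation": [0, -0.012, 0], "rot": [0, 0, 0], "fingers": -1},
    {"translation": [0, -0.008, 0], "rot": [0, 0, 0], "fingers": -1},
    {"translation": [0, 0, 0], "rot": [0, 0, 0], "fingers": -1}
  ]
}}

```text
time_s: 7.8
tool_pos: [0.5948, 0.0487, 0.1021]
tcp_rot: [0.707, 0.003, 0.707, -0.003]
force: [-1.2, 0.4, 4.3]
width: 0.005
```

>>> {"method": "apply_moves", "body": {
  "targets": [
    {"translation": [-0.03, 0, 0], "rot": [0, 0, 0], "fingers": -1},
    {"translation": [0, 0.03, 0], "rot": [0, 0, 0], "fingers": -1},
    {"translation": [0, 0.03, 0], "rot": [0, 0, 0], "fingers": -1},
    {"translation": [0, 0, 0], "rot": [0, 0, 0], "fingers": -1}
  ]
}}

```text
time_s: 8.2
tool_pos: [0.5949, 0.0753, 0.1143]
tcp_rot: [0.707, 0.002, 0.707, -0.002]
force: [-0.7, 0.2, -0.1]
width: 0.008
```

```bash
sed -i 's/(.555,.565,.575,.585)/(.55,.555,.56,.565,.57)/; s/-25;/-10;/; s/lo+50/lo+20/g' loc.py; python3 loc.py w4 .0633
```

```text
[0.5949 0.0753 0.1143] [-0.7  0.2 -0.1]
155 [np.float64(241.5), np.float64(361.5)] [243.1 360.4] y 0.0636 half 0.1849 exp 0.1844
163 [np.float64(242.5), np.float64(361.5)] [243.6 360.2] y 0.0638 half 0.1846 exp 0.1844
170 [np.float64(242.5), np.float64(360.5)] [244.1 360. ] y 0.0634 half 0.1841 exp 0.1844
177 [np.float64(242.5), np.float64(360.5)] [244.5 359.8] y 0.0633 half 0.1851 exp 0.1844
184 [np.float64(243.5), np.float64(360.5)] [245.  359.6] y 0.0635 half 0.1846 exp 0.1844
```

Tin at y = 0.0635, with consistent readings. Three more cycles.

>>> {"method": "apply_moves", "body": {
  "targets": [
    {"translation": [0.015, 0, 0], "rot": [0, 0, 0], "fingers": -1},
    {"translation": [0.0155, 0, 0], "rot": [0, 0, 0], "fingers": -1},
    {"translation": [0, 0, 0], "rot": [0, 0, 0], "fingers": -1},
    {"translation": [0, -0.01, 0], "rot": [0, 0, 0], "fingers": -1},
    {"translation": [0, -0.015, 0], "rot": [0, 0, 0], "fingers": -1},
    {"translation": [0, -0.015, 0], "rot": [0, 0, 0], "fingers": -1},
    {"translation": [0, -0.015, 0], "rot": [0, 0, 0], "fingers": -1},
    {"translation": [0, -0.015, 0], "rot": [0, 0, 0], "fingers": -1},
    {"translation": [0, -0.015, 0], "rot": [0, 0, 0], "fingers": -1},
    {"translation": [0, -0.015, 0], "rot": [0, 0, 0], "fingers": -1},
    {"translation": [0, -0.012, 0], "rot": [0, 0, 0], "fingers": -1},
    {"translation": [0, -0.008, 0], "rot": [0, 0, 0], "fingers": -1},
    {"translation": [0, 0, 0], "rot": [0, 0, 0], "fingers": -1},
    {"translation": [-0.03, 0, 0], "rot": [0, 0, 0], "fingers": -1},
    {"translation": [0, 0.03, 0], "rot": [0, 0, 0], "fingers": -1},
    {"translation": [0, 0.03, 0], "rot": [0, 0, 0], "fingers": -1},
    {"translation": [0, 0, 0], "rot": [0, 0, 0], "fingers": -1}
  ]
}}

```text
time_s: 9.95
tool_pos: [0.5947, 0.0512, 0.114]
tcp_rot: [0.707, 0.002, 0.707, -0.002]
force: [-0.3, -0.3, -0.2]
width: 0.009
```

```bash
python3 loc.py w5 .0395
```

```text
[0.5947 0.0512 0.114 ] [-0.3 -0.3 -0.2]
156 [np.float64(241.5), np.float64(360.5)] [243.4 360.9] y 0.0392 half 0.1835 exp 0.1846
163 [np.float64(241.5), np.float64(360.5)] [243.9 360.6] y 0.0391 half 0.1845 exp 0.1846
170 [np.float64(242.5), np.float64(360.5)] [244.3 360.4] y 0.0393 half 0.184 exp 0.1846
177 [np.float64(242.5), np.float64(359.5)] [244.8 360.2] y 0.0389 half 0.1835 exp 0.1846
184 [np.float64(242.5), np.float64(359.5)] [245.3 360. ] y 0.0388 half 0.1845 exp 0.1846
```

>>> {"method": "apply_moves", "body": {
  "targets": [
    {"translation": [0.015, 0, 0], "rot": [0, 0, 0], "fingers": -1},
    {"translation": [0.015, 0, 0], "rot": [0, 0, 0], "fingers": -1},
    {"translation": [0, 0, 0], "rot": [0, 0, 0], "fingers": -1},
    {"translation": [0, -0.01, 0], "rot": [0, 0, 0], "fingers": -1},
    {"translation": [0, -0.015, 0], "rot": [0, 0, 0], "fingers": -1},
    {"translation": [0, -0.015, 0], "rot": [0, 0, 0], "fingers": -1},
    {"translation": [0, -0.015, 0], "rot": [0, 0, 0], "fingers": -1},
    {"translation": [0, -0.015, 0], "rot": [0, 0, 0], "fingers": -1},
    {"translation": [0, -0.015, 0], "rot": [0, 0, 0], "fingers": -1},
    {"translation": [0, -0.015, 0], "rot": [0, 0, 0], "fingers": -1},
    {"translation": [0, -0.012, 0], "rot": [0, 0, 0], "fingers": -1},
    {"translation": [0, -0.008, 0], "rot": [0, 0, 0], "fingers": -1},
    {"translation": [0, 0, 0], "rot": [0, 0, 0], "fingers": -1},
    {"translation": [-0.03, 0, 0], "rot": [0, 0, 0], "fingers": -1},
    {"translation": [0, 0.03, 0], "rot": [0, 0, 0], "fingers": -1},
    {"translation": [0, 0.03, 0], "rot": [0, 0, 0], "fingers": -1},
    {"translation": [0, 0, 0], "rot": [0, 0, 0], "fingers": -1}
  ]
}}

```text
time_s: 11.7
tool_pos: [0.5945, 0.0271, 0.114]
tcp_rot: [0.707, 0.002, 0.707, -0.002]
force: [-1.2, -0.3, -0.9]
width: 0.005
```

```bash
python3 loc.py w6 .0155
```

```text
[0.5945 0.0271 0.114 ] [-1.2 -0.3 -0.9]
156 [np.float64(240.5), np.float64(360.5)] [243.5 360.9] y 0.0148 half 0.185 exp 0.1846
163 [np.float64(241.5), np.float64(359.5)] [244.  360.7] y 0.0147 half 0.183 exp 0.1846
170 [np.float64(241.5), np.float64(359.5)] [244.4 360.5] y 0.0146 half 0.184 exp 0.1846
177 [np.float64(241.5), np.float64(359.5)] [244.9 360.3] y 0.0145 half 0.185 exp 0.1846
185 [np.float64(242.5), np.float64(359.5)] [245.4 360.1] y 0.0147 half 0.1847 exp 0.1846
```

>>> {"method": "apply_moves", "body": {
  "targets": [
    {"translation": [0.015, 0, 0], "rot": [0, 0, 0], "fingers": -1},
    {"translation": [0.015, 0, 0], "rot": [0, 0, 0], "fingers": -1},
    {"translation": [0, 0, 0], "rot": [0, 0, 0], "fingers": -1},
    {"translation": [0, -0.01, 0], "rot": [0, 0, 0], "fingers": -1},
    {"translation": [0, -0.015, 0], "rot": [0, 0, 0], "fingers": -1},
    {"translation": [0, -0.015, 0], "rot": [0, 0, 0], "fingers": -1},
    {"translation": [0, -0.015, 0], "rot": [0, 0, 0], "fingers": -1},
    {"translation": [0, -0.015, 0], "rot": [0, 0, 0], "fingers": -1},
    {"translation": [0, -0.015, 0], "rot": [0, 0, 0], "fingers": -1},
    {"translation": [0, -0.015, 0], "rot": [0, 0, 0], "fingers": -1},
    {"translation": [0, -0.012, 0], "rot": [0, 0, 0], "fingers": -1},
    {"translation": [0, -0.008, 0], "rot": [0, 0, 0], "fingers": -1},
    {"translation": [0, 0, 0], "rot": [0, 0, 0], "fingers": -1},
    {"translation": [-0.03, 0, 0], "rot": [0, 0, 0], "fingers": -1},
    {"translation": [0, 0.03, 0], "rot": [0, 0, 0], "fingers": -1},
    {"translation": [0, 0.03, 0], "rot": [0, 0, 0], "fingers": -1},
    {"translation": [0, 0, 0], "rot": [0, 0, 0], "fingers": -1}
  ]
}}

```text
time_s: 13.45
tool_pos: [0.5944, 0.0031, 0.114]
tcp_rot: [0.707, 0.002, 0.707, -0.002]
force: [0.8, -0.5, 0.4]
width: 0.004
```

>>> {"method": "apply_moves", "body": {
  "targets": [
    {"translation": [0.015, 0, 0], "rot": [0, 0, 0], "fingers": -1},
    {"translation": [0.015, 0, 0], "rot": [0, 0, 0], "fingers": -1},
    {"translation": [0, 0, 0], "rot": [0, 0, 0], "fingers": -1},
    {"translation": [0, -0.01, 0], "rot": [0, 0, 0], "fingers": -1},
    {"translation": [0, -0.015, 0], "rot": [0, 0, 0], "fingers": -1},
    {"translation": [0, -0.015, 0], "rot": [0, 0, 0], "fingers": -1},
    {"translation": [0, -0.015, 0], "rot": [0, 0, 0], "fingers": -1},
    {"translation": [0, -0.015, 0], "rot": [0, 0, 0], "fingers": -1},
    {"translation": [0, -0.015, 0], "rot": [0, 0, 0], "fingers": -1},
    {"translation": [0, -0.015, 0], "rot": [0, 0, 0], "fingers": -1},
    {"translation": [0, -0.012, 0], "rot": [0, 0, 0], "fingers": -1},
    {"translation": [0, -0.008, 0], "rot": [0, 0, 0], "fingers": -1},
    {"translation": [0, 0, 0], "rot": [0, 0, 0], "fingers": -1},
    {"translation": [-0.03, 0, 0], "rot": [0, 0, 0], "fingers": -1},
    {"translation": [0, 0.03, 0], "rot": [0, 0, 0], "fingers": -1},
    {"translation": [0, 0.03, 0], "rot": [0, 0, 0], "fingers": -1},
    {"translation": [0, 0, 0], "rot": [0, 0, 0], "fingers": -1}
  ]
}}

```text
time_s: 15.15
tool_pos: [0.5942, -0.0208, 0.1139]
tcp_rot: [0.707, 0.002, 0.707, -0.002]
force: [-0.1, -0.3, 0.2]
width: 0.009
```

```bash
python3 loc.py w7 -.034
```

```text
[ 0.5942 -0.0208  0.1139] [-0.1 -0.3  0.2]
156 [np.float64(231.5), np.float64(359.5)] [241.3 358.7] y -0.0364 half 0.1967 exp 0.1846
164 [np.float64(231.5), np.float64(358.5)] [241.8 358.5] y -0.0369 half 0.1963 exp 0.1846
171 [np.float64(232.5), np.float64(358.5)] [242.2 358.3] y -0.0366 half 0.1959 exp 0.1846
178 [np.float64(232.5), np.float64(358.5)] [242.7 358.1] y -0.0367 half 0.197 exp 0.1846
185 [np.float64(233.5), np.float64(357.5)] [243.2 357.9] y -0.0369 half 0.195 exp 0.1846
```

>>> {"method": "apply_moves", "body": {
  "targets": [
    {"translation": [0.015, 0, 0], "rot": [0, 0, 0], "fingers": -1},
    {"translation": [0.015, 0, 0], "rot": [0, 0, 0], "fingers": -1},
    {"translation": [0, 0, 0], "rot": [0, 0, 0], "fingers": -1},
    {"translation": [0, -0.01, 0], "rot": [0, 0, 0], "fingers": -1},
    {"translation": [0, -0.015, 0], "rot": [0, 0, 0], "fingers": -1},
    {"translation": [0, -0.015, 0], "rot": [0, 0, 0], "fingers": -1},
    {"translation": [0, -0.015, 0], "rot": [0, 0, 0], "fingers": -1},
    {"translation": [0, -0.015, 0], "rot": [0, 0, 0], "fingers": -1},
    {"translation": [0, -0.015, 0], "rot": [0, 0, 0], "fingers": -1},
    {"translation": [0, -0.015, 0], "rot": [0, 0, 0], "fingers": -1},
    {"translation": [0, -0.012, 0], "rot": [0, 0, 0], "fingers": -1},
    {"translation": [0, -0.008, 0], "rot": [0, 0, 0], "fingers": -1},
    {"translation": [0, 0, 0], "rot": [0, 0, 0], "fingers": -1},
    {"translation": [-0.03, 0, 0], "rot": [0, 0, 0], "fingers": -1},
    {"translation": [0, 0.03, 0], "rot": [0, 0, 0], "fingers": -1},
    {"translation": [0, 0.03, 0], "rot": [0, 0, 0], "fingers": -1},
    {"translation": [0, 0, 0], "rot": [0, 0, 0], "fingers": -1}
  ]
}}

```text
time_s: 16.9
tool_pos: [0.5941, -0.0448, 0.1139]
tcp_rot: [0.707, 0.002, 0.707, -0.002]
force: [-0.5, 0.1, -0.2]
width: 0.005
```

```bash
python3 loc.py w8 -.058
```

```text
[ 0.5941 -0.0448  0.1139] [-0.5  0.1 -0.2]
157 [np.float64(238.5), np.float64(358.5)] [241.3 358.7] y -0.0585 half 0.185 exp 0.1846
164 [np.float64(239.5), np.float64(358.5)] [241.7 358.5] y -0.0583 half 0.1845 exp 0.1846
171 [np.float64(239.5), np.float64(357.5)] [242.2 358.3] y -0.0587 half 0.184 exp 0.1846
178 [np.float64(239.5), np.float64(357.5)] [242.7 358.1] y -0.0588 half 0.185 exp 0.1846
185 [np.float64(240.5), np.float64(357.5)] [243.2 357.9] y -0.0586 half 0.1845 exp 0.1846
```

View pics/w8.png

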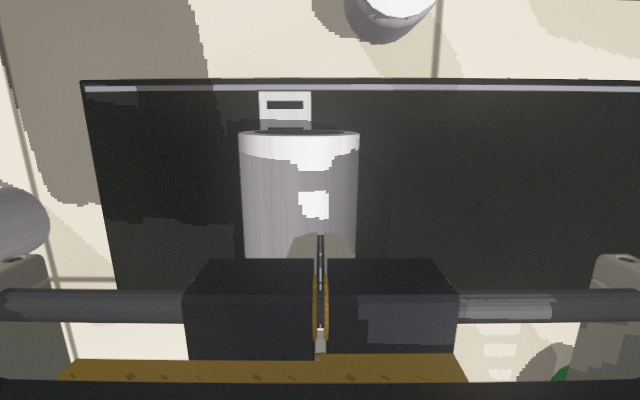

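The picture shows the strip's end at columns 259–311 and the tin at columns 239–359, still displaced from it. I'll measure the strip again from this view.

Run:
```python
from h import *
m=bot.camera_model("wrist"); g=cv2.cvtColor(cv2.imread("pics/w8.png"),6).astype(float)
for r in(94,97,112,116): 
    d=np.diff(g[r]); a=245+d[245:275].argmax()+.5; b=295+d[295:325].argmin()+.5
    p=plane(m,[(a,r),(b,r)],.006); print(a,b,p[:,:2].round(4).tolist(),p[:,1].mean().round(4))
s=cv2.cvtColor(cv2.imread("pics/scene0.png"),6);ms=bot.camera_model("scene")
k=(s>120).astype(np.uint8);k[:198]=0;k[228:]=0;k[:,:280]=0;k[:,332:]=0
k=cv2.morphologyEx(k,3,np.ones((5,5)));ct=max(cv2.findContours(k,0,1)[0],key=cv2.contourArea)
rr=cv2.minAreaRect(ct);print("scene",rr,plane(ms,[rr[0]],.006).round(4))
```

```text
258.5 310.5 [[0.5065, -0.0921], [0.5068, -0.0521]] -0.0721
258.5 310.5 [[0.5087, -0.0922], [0.509, -0.0522]] -0.0722
258.5 310.5 [[0.5199, -0.0928], [0.5202, -0.0523]] -0.0725
259.5 310.5 [[0.5229, -0.0922], [0.5232, -0.0523]] -0.0723
scene ((305.7218933105469, 211.9674530029297), (58.230777740478516, 10.615386009216309), 22.61986541748047) [[ 0.5939 -0.0722  0.006 ]]
```

>>> {"method": "apply_moves", "body": {
  "targets": [
    {"translation": [0.015, 0, 0], "rot": [0, 0, 0], "fingers": -1},
    {"translation": [0.015, 0, 0], "rot": [0, 0, 0], "fingers": -1},
    {"translation": [0, 0, 0], "rot": [0, 0, 0], "fingers": -1},
    {"translation": [0, -0.01, 0], "rot": [0, 0, 0], "fingers": -1},
    {"translation": [0, -0.015, 0], "rot": [0, 0, 0], "fingers": -1},
    {"translation": [-0.001, -0.015, 0], "rot": [0, 0, 0], "fingers": -1},
    {"translation": [0, -0.012, 0], "rot": [0, 0, 0], "fingers": -1},
    {"translation": [0, -0.01, 0], "rot": [0, 0, 0], "fingers": -1},
    {"translation": [0, -0.0065, 0], "rot": [0, 0, 0], "fingers": -1},
    {"translation": [0, 0, 0], "rot": [0, 0, 0], "fingers": -1},
    {"translation": [0, 0, 0], "rot": [0, 0, 0], "fingers": -1},
    {"translation": [-0.01, 0, 0], "rot": [0, 0, 0], "fingers": -1},
    {"translation": [-0.02, 0, 0], "rot": [0, 0, 0], "fingers": -1},
    {"translation": [0, 0, 0], "rot": [0, 0, 0], "fingers": -1}
  ]
}}

```text
time_s: 18.35
tool_pos: [0.5946, -0.0743, 0.1154]
tcp_rot: [0.708, 0.002, 0.707, -0.002]
force: [-0.0, 0.9, 0.3]
width: 0.004
```

```bash
python3 loc.py w9 -.0724
```

```text
[ 0.5946 -0.0743  0.1154] [-0.   0.9  0.3]
155 [np.float64(262.5), np.float64(381.5)] [263.6 380.4] y -0.0725 half 0.184 exp 0.1838
163 [np.float64(263.5), np.float64(381.5)] [264.  380.1] y -0.0721 half 0.1836 exp 0.1838
170 [np.float64(263.5), np.float64(380.5)] [264.4 379.8] y -0.0725 half 0.1831 exp 0.1838
177 [np.float64(263.5), np.float64(380.5)] [264.8 379.5] y -0.0725 half 0.1842 exp 0.1838
184 [np.float64(263.5), np.float64(380.5)] [265.1 379.2] y -0.0725 half 0.1852 exp 0.1838
```

Tin y = −0.0725 against strip y = −0.0724. I'll raise the hand clear and check from all cameras.

>>> {"method": "apply_moves", "body": {
  "targets": [
    {"translation": [-0.08, 0, 0], "rot": [0, 0, 0], "fingers": -1},
    {"translation": [-0.1, 0, 0], "rot": [0, 0, 0], "fingers": -1},
    {"translation": [-0.1, 0, -0.04], "rot": [0, 0, 0], "fingers": -1},
    {"translation": [-0.1, 0, -0.06], "rot": [0, 0, 0], "fingers": -1},
    {"translation": [-0.1, 0, -0.06], "rot": [0, 0, 0], "fingers": -1},
    {"translation": [-0.1, 0, -0.06], "rot": [0, 0, 0], "fingers": -1},
    {"translation": [-0.06, 0, -0.05], "rot": [0, 0, 0], "fingers": -1},
    {"translation": [0, 0, 0], "rot": [0, 0, 0], "fingers": -1},
    {"translation": [0, 0, 0], "rot": [0, 0, 0], "fingers": -1},
    {"translation": [0, 0, 0], "rot": [0, 0, 0], "fingers": -1}
  ]
}}

```text
time_s: 19.4
tool_pos: [0.4863, -0.0734, 0.369]
tcp_rot: [0.706, 0.002, 0.708, -0.002]
force: [-0.6, -1.0, 0.5]
width: 0.006
```

```bash
sed -i 's/(.55,.555,.56,.565,.57)/(.55,.57,.59,.61,.63)/' loc.py; python3 loc.py w10 -.0725
python3 - <<'E'
from h import *
w=cv2.imread("pics/w10.png"); s=bot.camera("scene")[30:290,220:430]; d=bot.camera("side")[165:285,240:390]
s=cv2.resize(s,(323,400)); cv2.imwrite("pics/f.png",np.hstack([cv2.resize(w[60:310,160:480],(470,400)),s]))
E
```

```text
[ 0.4863 -0.0734  0.369 ] [-0.6 -1.   0.5]
206 [np.float64(294.5), np.float64(346.5)] [294.5 346.5] y -0.0725 half 0.0845 exp 0.0847
218 [np.float64(294.5), np.float64(346.5)] [294.9 346.3] y -0.0726 half 0.0853 exp 0.0847
230 [np.float64(295.5), np.float64(346.5)] [295.2 346.1] y -0.0719 half 0.0846 exp 0.0847
242 [np.float64(291.5), np.float64(348.5)] [295.5 345.9] y -0.0736 half 0.0955 exp 0.0847
253 [np.float64(287.5), np.float64(352.5)] [295.9 345.7] y -0.0737 half 0.1099 exp 0.0847
```

View pics/f.png

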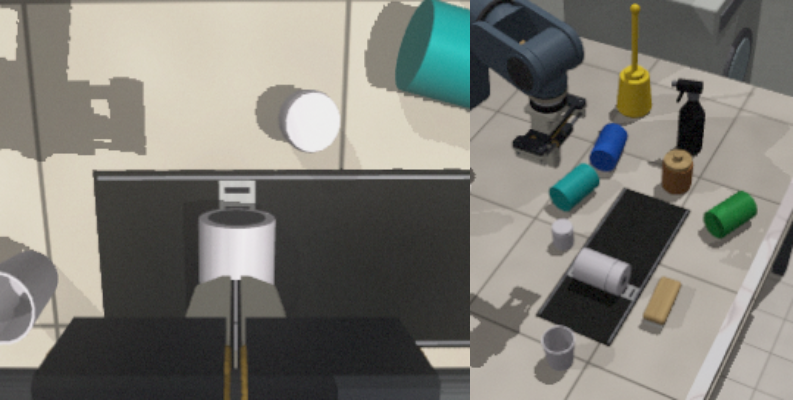

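The tin lies along the strip, with the strip's ends showing at both ends of the tin. The other things stand where they were and the hand is clear, so I'm handing the job in.

```bash
python3 -c "
from plant import bot
print(bot.sign_off())"
```

```text
the job is handed in; nothing more can be done
None
```

I rolled the tin about 0.18 m along the mat onto the drain strip, using eight light strokes of the closed fingertips on top of it. I then raised the hand clear and handed the job in at about 19.5 s.

- **Position:** With the hand raised, three clear image rows put the tin's axis at y = −0.072 to −0.073. The strip's centre measures y = −0.0724, so the tin is centred to within about 1 mm, on a calibration good to about 2 mm.
- **Alignment:** In the last picture, the tin lies along the strip, with the strip showing beyond both ends. The other objects look unmoved; I judged that by eye and did not measure it.
- **Force:** The highest wrist force I read was about 17 N, at a fingertip contact on the first stroke. Readings come only at the end of each call.
- **Disagreements:** The last check's two far rows read −0.0737, but they caught the fingers instead of the tin, so I left them out. An earlier reading near y = −0.034 caught the strip's edge; I used only its right-hand side.

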